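# Tip-test sealed housings and reject the one with a loose core

### The job

Check the three sealed aluminium housings in the tip-test rack for a loose core: going from the robot's left to its right, press the yellow nose tab of each cradle all the way down, hold it down for a second so that a loose core can run to the front, then let go (a sound housing swings back up by itself, the one with a loose core stays nose-down). Take the housing that stays down and lay it flat in the red reject tray without dropping it. Leave the two sound housings in their cradles and the other things on the bench alone.

Things in the scene. Friction and masses are not known exactly. Their poses are not given: they have to be found in the camera images.
- cradle_1 (a joint): tilt of the left cradle of the rack (rad), a see-saw that turns on trunnions 72 mm above the bench, across the rack. -0.08 = at rest, nose (end towards the robot) slightly up; 0 = level; 0.40 = nose fully down on its stop. It turns freely and damped, with no spring: its balance weight and a sound housing bring it back up to -0.08 within about 1 s after release; with a loose core run to the front it stays at 0.40. Empty, it swings back up to about -0.07
- tab_1 (a point): top of the yellow nose tab of the left cradle, at the middle of its pad (pad 26 x 32 mm), 76 mm ahead (towards the robot) of the trunnions and about level with them; the tab sinks about 35 mm from rest to its stop; pressing it takes less than 2 N, except at the stop, which is hard. The housing's front end begins 22 mm behind this point
- nest_1 (a point): where the centre of a housing lies when it is seated in the left cradle; moves and tilts with the cradle. x axis from nose to back, y across (to the left), z square to the cradle floor, which lies 20 mm below this point. 6.5 mm behind the trunnions. Side rails stand 9 mm and end lips 12 mm above the cradle floor; the bearing posts stand beside the cradle, 35 to 42 mm from its middle, no higher than 8 mm above the cradle floor (cradle level); cradles are 115 mm apart
- housing_1_center (a point): centre of the sealed die-cast aluminium housing that starts in the left cradle: 114 mm long (its x, along the cradle), 46 mm wide (its y), 40 mm high (its z), about 0.43 kg, hard and closed, top with four screws, a grey plate and a black plug. Exactly one of the three has a loose heavy core that runs freely along its length; they look and weigh the same. To be gripped across the 46 mm width, on the upper 28 mm
- cradle_2 (a joint): tilt of the middle cradle of the rack (rad), a see-saw that turns on trunnions 72 mm above the bench, across the rack. -0.08 = at rest, nose (end towards the robot) slightly up; 0 = level; 0.40 = nose fully down on its stop. It turns freely and damped, with no spring: its balance weight and a sound housing bring it back up to -0.08 within about 1 s after release; with a loose core run to the front it stays at 0.40. Empty, it swings back up to about -0.07
- tab_2 (a point): top of the yellow nose tab of the middle cradle, at the middle of its pad (pad 26 x 32 mm), 76 mm ahead (towards the robot) of the trunnions and about level with them; the tab sinks about 35 mm from rest to its stop; pressing it takes less than 2 N, except at the stop, which is hard. The housing's front end begins 22 mm behind this point
- nest_2 (a point): where the centre of a housing lies when it is seated in the middle cradle; moves and tilts with the cradle. x axis from nose to back, y across (to the left), z square to the cradle floor, which lies 20 mm below this point. 6.5 mm behind the trunnions. Side rails stand 9 mm and end lips 12 mm above the cradle floor; the bearing posts stand beside the cradle, 35 to 42 mm from its middle, no higher than 8 mm above the cradle floor (cradle level); cradles are 115 mm apart
- housing_2_center (a point): centre of the sealed die-cast aluminium housing that starts in the middle cradle: 114 mm long (its x, along the cradle), 46 mm wide (its y), 40 mm high (its z), about 0.43 kg, hard and closed, top with four screws, a grey plate and a black plug. Exactly one of the three has a loose heavy core that runs freely along its length; they look and weigh the same. To be gripped across the 46 mm width, on the upper 28 mm
- cradle_3 (a joint): tilt of the right cradle of the rack (rad), a see-saw that turns on trunnions 72 mm above the bench, across the rack. -0.08 = at rest, nose (end towards the robot) slightly up; 0 = level; 0.40 = nose fully down on its stop. It turns freely and damped, with no spring: its balance weight and a sound housing bring it back up to -0.08 within about 1 s after release; with a loose core run to the front it stays at 0.40. Empty, it swings back up to about -0.07
- tab_3 (a point): top of the yellow nose tab of the right cradle, at the middle of its pad (pad 26 x 32 mm), 76 mm ahead (towards the robot) of the trunnions and about level with them; the tab sinks about 35 mm from rest to its stop; pressing it takes less than 2 N, except at the stop, which is hard. The housing's front end begins 22 mm behind this point
- nest_3 (a point): where the centre of a housing lies when it is seated in the right cradle; moves and tilts with the cradle. x axis from nose to back, y across (to the left), z square to the cradle floor, which lies 20 mm below this point. 6.5 mm behind the trunnions. Side rails stand 9 mm and end lips 12 mm above the cradle floor; the bearing posts stand beside the cradle, 35 to 42 mm from its middle, no higher than 8 mm above the cradle floor (cradle level); cradles are 115 mm apart
- housing_3_center (a point): centre of the sealed die-cast aluminium housing that starts in the right cradle: 114 mm long (its x, along the cradle), 46 mm wide (its y), 40 mm high (its z), about 0.43 kg, hard and closed, top with four screws, a grey plate and a black plug. Exactly one of the three has a loose heavy core that runs freely along its length; they look and weigh the same. To be gripped across the 46 mm width, on the upper 28 mm
- rack: blue tip-test rack, fixed to the bench; base plate 200 x 350 x 10 mm; origin on the bench under the trunnion line, at the middle cradle; x points away from the noses, y to the left cradle
- tray_floor (a point): middle of the inside floor of the red reject tray, 4 mm above the bench. Tray fixed, outside 200 mm along its x, 170 mm along its y, 48 mm high, walls 4 mm with an 8 mm rim, open on top; x and y axes along its sides
- tally_counter: white round hand tally counter, 45 x 54 x 24 mm, bystander; origin at its underside
- spring_clamp: black spring clamp with orange tips, 44 x 103 x 20 mm, bystander; origin at its underside
- marker: blue marker pen lying on the bench, 18 x 136 x 18 mm, bystander; origin at its underside

How it is judged:
On the way, in this order (a step that is already met when the one before it is completed fails the run):
1. the left cradle is pressed fully nose-down and held (value of joint cradle_1 above 0.36 rad), for 0.3 s.
2. the middle cradle is pressed fully nose-down and held (value of joint cradle_2 above 0.36 rad), for 0.3 s.
3. the right cradle is pressed fully nose-down and held (value of joint cradle_3 above 0.36 rad), for 0.3 s.
At the end, for the whole second after the job is handed in: one housing lies flat in the reject tray (centre at most 32 mm above its floor), the other two sit in the cradles they started in (within 12 mm), all at rest, and all three cradles are back up (tilt below 0), as a tipped cradle holding the loose core is not (value of joint each of cradle_1, cradle_2, cradle_3 below 0 rad and ((x of housing_1_center in the frame of tray_floor between -0.075 and 0.075 m and y of housing_1_center in the frame of tray_floor between -0.065 and 0.065 m and z of housing_1_center in the frame of tray_floor below 0.032 m and height (world z) of housing_1_center above 0 m and linear speed of each of housing_1, housing_2, housing_3 below 0.02 m/s and distance between housing_2_center and nest_2 below 0.012 m and distance between housing_3_center and nest_3 below 0.012 m) or (x of housing_2_center in the frame of tray_floor between -0.075 and 0.075 m and y of housing_2_center in the frame of tray_floor between -0.065 and 0.065 m and z of housing_2_center in the frame of tray_floor below 0.032 m and height (world z) of housing_2_center above 0 m and linear speed of each of housing_2, housing_1, housing_3 below 0.02 m/s and distance between housing_1_center and nest_1 below 0.012 m and distance between housing_3_center and nest_3 below 0.012 m) or (x of housing_3_center in the frame of tray_floor between -0.075 and 0.075 m and y of housing_3_center in the frame of tray_floor between -0.065 and 0.065 m and z of housing_3_center in the frame of tray_floor below 0.032 m and height (world z) of housing_3_center above 0 m and linear speed of each of housing_3, housing_1, housing_2 below 0.02 m/s and distance between housing_1_center and nest_1 below 0.012 m and distance between housing_2_center and nest_2 below 0.012 m))); the robot touches nothing.
It fails at once if a housing is dropped from more than about 5 cm ((linear speed of housing_1 above 1 m/s and contact force between the fingers and housing_1 below 0.1 N) or (linear speed of housing_2 above 1 m/s and contact force between the fingers and housing_2 below 0.1 N) or (linear speed of housing_3 above 1 m/s and contact force between the fingers and housing_3 below 0.1 N)).
It fails at once if a bystander (tally counter, spring clamp, marker) is moved more than 40 mm (distance of any of tally_counter, spring_clamp, marker from where it was at the start of the episode above 0.04 m).
It also fails if it takes over 64 s, if anything falls off the work surface, if the arm or the gripper's body presses on something with over 40 N, if the wrist force passes 120 N, or if a joint passes its speed limit or range.

### The arm

A 6-joint arm with a two-finger parallel gripper is mounted at the origin on a cart in front of the work surface, level with it; the furniture and walls round the work are solid. World frame = base frame: x ahead of the robot, y to its left, z up, the work surface at z = 0. Lengths are in m, angles in rad, forces in N, time in s.
With the tool pointing down it reaches from about 0.25 to 0.725 m from the base axis. Payload 4 kg.
Tool frame: the origin (TCP) lies midway between the tips of the shut fingers; the grasp point (between the pads) lies 19 mm behind it; x points along the fingers, y is the direction in which the jaws open and shut, and the axes are right-handed (so a half turn about x gives the same grasp; the last joint's range is limited). The gripper opens to 85 mm and grips with 20 to 120 N. Pads are 22 mm wide; open, the fingers measure 114 mm over their backs; the gripper's body (76 mm by 85 mm) begins 54 mm behind the grasp point. The pads swing forward as they close: fully open they stand 13 mm farther back than shut.
Start: joints at [-1.281, 0.241, 0.005, 1.335, 0, 1.571], TCP at [0.143, -0.479, 0.231] pointing down, gripper open.
Joint ranges: [-2.72, 2.72], [-1.05, 1.87], [-1.09, 1.28], [-1.99, 2.15], [-1.42, 1.44], [-3.14, 3.14]. Speed limits (rad/s): [2.79, 2.79, 3.14, 3.14, 3.14, 3.14].

### API

Orientations are given as a unit quaternion [x, y, z, w].
In Python, from workcell import * gives the robot as it stands.
- The arm moves only by the tool play_rows, never from a script. Its argument "plan" is a list of rows, each a list of 7 numbers: the shift along the tool's x, y, z in mm, then the turn, a rotation vector about the tool's x, y, z in rad, then the closure, from -1 (fully open) to 1 (shut). In form: [[x, y, z, rx, ry, rz, grip], ...]. A call has 1 to 20 rows; each row shifts and turns the commanded pose from where the row before left it, along the tool's axes as they then stand; what a row does not reach is not made up. A row lasts 1/12 s, in which the tool goes at most 41.7 mm and 7.16 degrees, less where a joint would pass 70% of its speed; a pose out of reach is approached as far as the arm can. A call with a gripper value outside its range is refused whole. The fingers move at their own pace and stop on an object; the grip force is fixed at half the most. Time passes only in rows, so rows that do not move let the fingers close. It gives the time, the measured TCP pose, the force and the opening at its end, in the units of the state.
- get_obs(): the state, without advancing time (a new reading comes with each control period).
- camera(name): name is "scene" or "top" or "wrist"; returns a dict with "frame" (400x640x3 uint8, red, green, blue), "depth" (400x640 float32, m along the optical axis (not along the pixel's ray), 0 where there is no reading), "fx", "fy", "cx", "cy" (pixels), "camera_from_world" (4x4, takes a point from world to camera coordinates). Camera axes: x right, y up, looking along -z (the intrinsics and any distortion apply to the point x, -y, -z); pixel columns grow to the right and rows downward; lengths in m; the calibration is good to about 2 mm. A picture is of the moment at which its call begins.
- job_done(): hands the job in, once; it reports no verdict.
Trained networks look in a picture, given as the dict that the camera call returned (one of the last four; its "shot" number tells which), for a name from the list of things; names that differ only in an ending like _2 or _b are one class to them, and where a whole thing is asked for, a point or a joint stands for the part that bears it (a point fixed in the world has none). Each returns a list of dicts, best first, with "confidence" (0 to 1); they miss things now and then, are a little off and sometimes report something else, mostly with a low value. They report only what shows in the picture. A call takes as long as a camera call.
- search_frame(thing, picture): "centre" ([x, y, z] in m, in world coordinates, good to about 4 mm: the middle of the surface that is visible of it).
- pinpoint(thing, picture): "centre" ([x, y, z] in m, in world coordinates, good to about 4 mm: a listed point, or the origin of a listed thing).
The state is a dict: "clock": time; "joint_pos": joint angles; "joint_vel": joint speeds; "tau": joint torques, N m; "eef_pos": TCP position; "tool_rot": TCP orientation; "ft_force": force on the tool from outside, world axes, zero at the start; "ft_torque": the same for the moment, N m; "grip_width": finger opening in m.
Only numpy, scipy, OpenCV 4.12 (cv2) and the standard library are available. Lean on these libraries where they do the work, as an engineer would, in place of code of your own. Each camera call takes 0.05 s, during which the arm holds its last target. There are 200 camera calls.

## Working session

There is one attempt and no reset: what is moved stays moved. The work goes in short steps, Python scripts to look and compute and a tool call to move; the robot and the scene stay as the last step left them, time stands still between calls to the robot, and variables do not carry over. Pictures are saved under pics/ and viewed, about 8 in all and at most 12, crops included, and the job is handed in when it is done.

Besides the shell and the picture viewer there is one more tool, called in YAML: its name, and indented under it one key for each argument. play_rows: Moves the arm, as the interface text tells. Its arguments: {"type":"object","properties":{"plan":{"type":"array","items":{"type":"array","items":{"type":"number"}}}},"required":["plan"]}

```bash
mkdir -p pics
cat > h.py <<'E'
from workcell import *
import numpy as np, cv2
def snap(c,n):
    p=camera(c); cv2.imwrite(f'pics/{n}.png',p['frame'][:,:,::-1]); return p
def pts(p):
    d=p['depth'];v,u=np.mgrid[0:400,0:640]
    P=np.stack([(u-p['cx'])/p['fx']*d,-(v-p['cy'])/p['fy']*d,-d,np.ones_like(d)],-1)
    return (P@np.linalg.inv(p['camera_from_world']).T)[...,:3]
E
python3 - <<'E'
from h import *
o=get_obs();print({k:np.round(v,3) for k,v in o.items()})
for c in('top','scene'):
    p=snap(c,c+'1')
    for t in('tab_1','nest_1','housing_1_center','rack','tray_floor','tally_counter','spring_clamp','marker'):
        print(c,t,[(np.round(r['centre'],3).tolist(),round(r['confidence'],2)) for r in pinpoint(t,p)[:5]])
E
```

```text
{'clock': np.float64(0.0), 'joint_pos': array([-1.281,  0.241,  0.004,  1.335, -0.   ,  1.571]), 'joint_vel': array([ 0.002,  0.001, -0.002,  0.001, -0.   , -0.   ]), 'tau': array([-0.0000e+00, -3.7232e+01,  2.5241e+01,  1.7000e-02, -0.0000e+00,
        0.0000e+00]), 'eef_pos': array([ 0.143, -0.479,  0.23 ]), 'tool_rot': array([-0.7  , -0.103,  0.7  , -0.101]), 'ft_force': array([ 0.033, -0.221, -0.239]), 'ft_torque': array([ 0.036, -0.047,  0.008]), 'grip_width': np.float64(0.085)}
top tab_1 [([0.467, -0.195, 0.074], 0.78), ([0.499, 0.026, 0.077], 0.76), ([0.483, -0.084, 0.074], 0.62)]
top nest_1 [([0.567, -0.098, 0.086], 0.81), ([0.553, -0.21, 0.087], 0.54), ([0.579, 0.016, 0.088], 0.53)]
top housing_1_center []
top rack [([0.562, -0.09, -0.001], 0.92)]
top tray_floor [([0.499, 0.362, 0.005], 0.84)]
top tally_counter [([0.68, 0.203, 0.0], 0.49)]
top spring_clamp [([0.683, 0.32, 0.0], 0.59)]
top marker [([0.385, 0.006, -0.002], 0.69)]
scene tab_1 [([0.504, 0.03, 0.078], 0.84), ([0.468, -0.198, 0.077], 0.59), ([0.483, -0.084, 0.073], 0.57), ([0.584, 0.016, 0.087], 0.39)]
scene nest_1 [([0.583, 0.019, 0.088], 0.9), ([0.568, -0.094, 0.09], 0.64), ([0.547, -0.21, 0.09], 0.62), ([0.55, -0.21, 0.084], 0.25)]
scene housing_1_center [([0.583, 0.014, 0.086], 0.89), ([0.503, 0.358, 0.004], 0.54)]
scene rack [([0.559, -0.096, 0.004], 0.98)]
scene tray_floor [([0.506, 0.36, 0.006], 0.84)]
scene tally_counter [([0.675, 0.204, -0.0], 0.84), ([0.562, -0.095, 0.085], 0.33)]
scene spring_clamp [([0.681, 0.326, 0.001], 0.79)]
scene marker [([0.383, 0.002, -0.003], 0.66)]
```

View pics/top1.png

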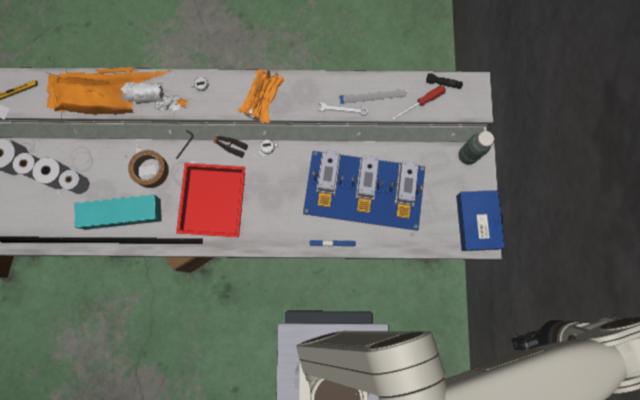

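Run:
```python
from h import *
from scipy.spatial.transform import Rotation as R
p=camera('top');P=pts(p);f=cv2.cvtColor(p['frame'],cv2.COLOR_RGB2HSV)
m=((f[...,0]>18)&(f[...,0]<35)&(f[...,1]>130)&(f[...,2]>110)).astype('uint8')
n,l,s,c=cv2.connectedComponentsWithStats(m)
for i in range(1,n):
    if s[i,4]>60: print('yellow',c[i].round(),s[i,4],np.median(P[l==i],0).round(4))
r=((f[...,0]<8)|(f[...,0]>172))&(f[...,1]>130)&(f[...,2]>60)
r&=(P[...,2]>.035)
q=P[r][:,:2].astype('float32');print('tray rim',cv2.minAreaRect(q),len(q))
h=(P[...,2]>.098)&(P[...,2]<.13)&(P[...,0]>.45)
n,l,s,c=cv2.connectedComponentsWithStats(h.astype('uint8'))
for i in range(1,n):
    if s[i,4]>100:
        Q=P[l==i]; print('hous',cv2.minAreaRect(Q[:,:2].astype('float32')),np.median(Q[:,2]),s[i,4])
print(R.from_quat(get_obs()['tool_rot']).as_matrix().round(3))
```

```text
yellow [18. 88.] 137 [0.8625 0.9872 0.0119]
yellow [324. 199.] 131 [0.502  0.0279 0.0747]
yellow [364. 205.] 129 [ 0.4867 -0.0869  0.0747]
yellow [403. 210.] 132 [ 0.4694 -0.1992  0.0756]
tray rim ((0.6608284711837769, 0.09997525811195374), (0.5418543219566345, 0.7981166839599609), 59.10707473754883) 900
hous ((0.7898794412612915, -0.597323477268219), (0.0086879413574934, 0.679498553276062), 89.88536834716797) 0.11391827965261925 1092
hous ((0.6457043886184692, -0.40568679571151733), (0.0635543018579483, 0.03493732213973999), 54.43730545043945) 0.11922577707067084 133
hous ((0.5831178426742554, 0.01667032018303871), (0.04589992016553879, 0.11444109678268433), 82.17527770996094) 0.10685159260164712 608
hous ((0.5684211254119873, -0.09737582504749298), (0.04631132259964943, 0.11559845507144928), 82.42487335205078) 0.10664679256085363 621
hous ((0.5524121522903442, -0.21101248264312744), (0.04650341719388962, 0.11437108367681503), 81.37715148925781) 0.10676880054491777 620
[[ 0.     0.286 -0.958]
 [ 0.    -0.958 -0.286]
 [-1.    -0.    -0.   ]]
```

The top view shows the three cradles at about (324, 199), (364, 205) and (403, 210). The tray is at (211, 200), the marker at (332, 243), the tally counter at (267, 147) and the clamp at (231, 146). Rack yaw comes out at about -0.142 rad. I'll move above tab 1 with the fingers shut.

play_rows:
  plan:
    - [2,-24.6,-28.7,0,0,0,1]
    - [2,-24.6,-28.7,0,0,0,1]
    - [2,-24.6,-28.7,0,0,0,1]
    - [2,-24.6,-28.7,0,0,0,1]
    - [2,-24.6,-28.7,0,0,0,1]
    - [2,-24.6,-28.7,0,0,0,1]
    - [2,-24.6,-28.7,0,0,0,1]
    - [2,-24.6,-28.7,0,0,0,1]
    - [2,-24.6,-28.7,0,0,0,1]
    - [2,-24.6,-28.7,0,0,0,1]
    - [2,-24.6,-28.7,0,0,0,1]
    - [2,-24.6,-28.7,0,0,0,1]
    - [2,-24.6,-28.7,0,0,0,1]
    - [2,-24.6,-28.7,0,0,0,1]
    - [2,-24.6,-28.7,0,0,0,1]
    - [2,-24.6,-28.7,0,0,0,1]
    - [0,0,0,0,0,0,1]

```text
clock: 2.37
eef_pos: [0.4737, 0.0343, 0.1988]
tool_rot: [0.7, 0.105, -0.698, 0.104]
ft_force: [1.3, 0.3, -0.3]
grip_width: 0.0002
```

```bash
cat >> h.py <<'E'
from scipy.spatial.transform import Rotation as R
YAW=-0.1426
def tool(tilt=0,yaw=YAW,flip=1):
    # jaws along rack y (sign flip); fingers down, tips leaning away from robot by tilt
    x=np.array([np.sin(tilt),0,-np.cos(tilt)]);y=np.array([0,-flip,0.]);z=np.cross(x,y)
    return R.from_euler('z',yaw).as_matrix()@np.stack([x,y,z],1)
def delta(p1,M1,p0=None,M0=None):
    o=get_obs()
    p0=o['eef_pos'] if p0 is None else p0
    M0=R.from_quat(o['tool_rot']).as_matrix() if M0 is None else M0
    print('shift mm',(M0.T@(np.array(p1)-p0)*1000).round(1),'rot',R.from_matrix(M0.T@M1).as_rotvec().round(4))
E
python3 - <<'E'
from h import *
o=get_obs();print(o['clock'],o['joint_pos'].round(3),o['eef_pos'].round(4),R.from_quat(o['tool_rot']).as_matrix().round(3),o['grip_width'],o['ft_force'])
M=R.from_quat(o['tool_rot']).as_matrix()
for fl in(1,-1):
    print(fl,R.from_matrix(M.T@tool(0,flip=fl)).as_rotvec().round(3))
E
```

```text
2.3667 [ 7.100e-02  2.070e-01 -1.250e-01  1.237e+00  2.000e-03  2.916e+00] [0.4737 0.0343 0.1988] [[ 0.002  0.292 -0.956]
 [ 0.002 -0.956 -0.292]
 [-1.    -0.002 -0.003]] 0.0002317904328701818 [ 1.34507063  0.27473204 -0.29144286]
1 [ 0.439 -0.003  0.002]
-1 [-2.702 -0.003 -0.004]
```

play_rows:
  plan:
    - [0,0,0,-0.123,0,0,1]
    - [0,0,0,-0.123,0,0,1]
    - [0,0,0,-0.123,0,0,1]
    - [0,0,0,-0.123,0,0,1]
    - [0,0,0,-0.123,0,0,1]
    - [0,0,0,-0.123,0,0,1]
    - [0,0,0,-0.123,0,0,1]
    - [0,0,0,-0.123,0,0,1]
    - [0,0,0,-0.123,0,0,1]
    - [0,0,0,-0.123,0,0,1]
    - [0,0,0,-0.123,0,0,1]
    - [0,0,0,-0.123,0,0,1]
    - [0,0,0,-0.123,0,0,1]
    - [0,0,0,-0.123,0,0,1]
    - [0,0,0,-0.123,0,0,1]
    - [0,0,0,-0.123,0,0,1]
    - [0,0,0,-0.123,0,0,1]
    - [0,0,0,-0.123,0,0,1]
    - [0,0,0,-0.123,0,0,1]
    - [0,0,0,-0.123,0,0,1]

```text
clock: 4.03
eef_pos: [0.4702, 0.0288, 0.1994]
tool_rot: [0.136, 0.694, -0.136, 0.694]
ft_force: [0.5, 0.1, 0.6]
grip_width: -0.0001
```

```bash
cat >> h.py <<'E'
RX=np.array([np.cos(YAW),np.sin(YAW),0]);RY=np.array([-np.sin(YAW),np.cos(YAW),0])
T=[np.array([.502,.0279,0]),np.array([.4862,-.0862,0]),np.array([.4696,-.1995,0])]  # tabs at rest
def press(i,z,off=0.0): return T[i]+RX*off+np.array([0,0,z])
E
python3 - <<'E'
from h import *
o=get_obs();print(o['joint_pos'].round(3))
delta(press(0,.095),tool(.3,flip=-1))
print(tool(.3,flip=-1).round(3))
for a,b in((0,1),(1,2)): delta(press(b,.095),tool(.3,flip=-1),press(a,.095),tool(.3,flip=-1))
E
```

```text
[ 0.061  0.201 -0.131  1.239 -0.     0.447]
shift mm [104.4  11.1  29.8] rot [-0.2416 -0.2985  0.0367]
[[ 0.293  0.142  0.946]
 [-0.042  0.99  -0.136]
 [-0.955  0.     0.296]]
shift mm [   0.2 -115.2    0.6] rot [0. 0. 0.]
shift mm [-1.000e-01 -1.145e+02 -3.000e-01] rot [0. 0. 0.]
```

play_rows:
  plan:
    - [0,0,0,-0.0604,-0.0746,0.0092,1]
    - [0,0,0,-0.0604,-0.0746,0.0092,1]
    - [0,0,0,-0.0604,-0.0746,0.0092,1]
    - [0,0,0,-0.0604,-0.0746,0.0092,1]
    - [27,0.9,0,0,0,0,1]
    - [27,0.9,0,0,0,0,1]
    - [27,0.9,0,0,0,0,1]
    - [27,0.9,0,0,0,0,1]
    - [0,0,0,0,0,0,1]

```text
clock: 4.78
eef_pos: [0.4995, 0.0274, 0.0914]
tool_rot: [0.044, 0.595, -0.06, 0.8]
ft_force: [-0.2, -0.9, -0.5]
grip_width: 0.0001
```

Run:
```python
from h import *
o=get_obs();print(o['joint_pos'].round(3),o['ft_force'].round(2))
delta(press(0,.095),tool(.3,flip=-1))
delta(press(0,.045),tool(.3,flip=-1))
p=snap('scene','s2')
f=p['frame'];print(p['camera_from_world'].round(2).tolist())
q=p['camera_from_world']@np.append(o['eef_pos'],1);u=p['cx']+p['fx']*q[0]/-q[2];v=p['cy']-p['fy']*q[1]/-q[2];print(u,v)
u,v=int(u),int(v);cv2.imwrite('pics/s2c.png',cv2.resize(f[max(0,v-90):v+90,max(0,u-130):u+130,::-1],None,fx=3,fy=3))
```

```text
[ 0.099  0.17  -0.534  0.583 -0.072  0.237] [-0.2  -0.86 -0.47]
shift mm [-2.8  0.9  3.3] rot [-0.0054 -0.0082  0.0036]
shift mm [ 45.1   1.  -11.1] rot [-0.0054 -0.0082  0.0036]
[[-0.88, -0.48, 0.01, 0.47], [0.34, -0.61, 0.71, -0.22], [-0.34, 0.63, 0.7, -1.06], [0.0, 0.0, 0.0, 1.0]]
336.0518730031315 193.01539954272656
```

View pics/s2c.png

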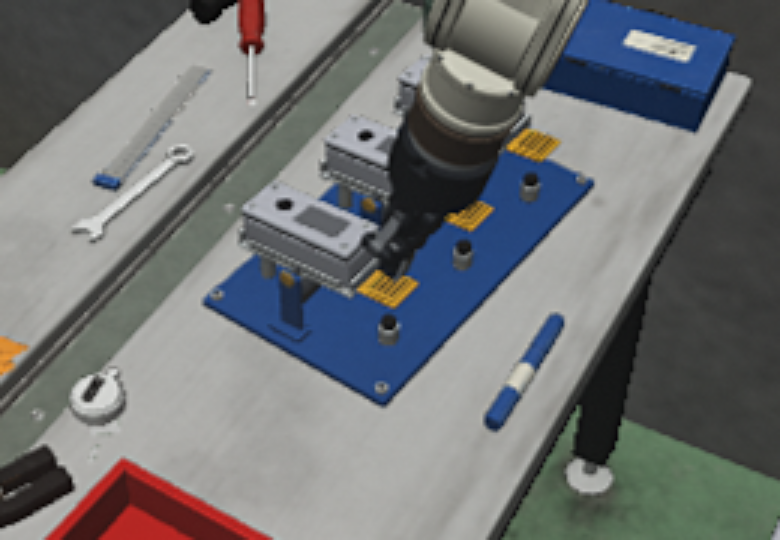

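The picture shows the shut fingers just above the left yellow tab (crop 390, 285), with the stops below the tabs. Pressing now.

play_rows:
  plan:
    - [4.6,0.1,-1.0,0,0,0,1]
    - [4.6,0.1,-1.0,0,0,0,1]
    - [4.6,0.1,-1.0,0,0,0,1]
    - [4.6,0.1,-1.0,0,0,0,1]
    - [4.6,0.1,-1.0,0,0,0,1]
    - [4.6,0.1,-1.0,0,0,0,1]
    - [4.6,0.1,-1.0,0,0,0,1]
    - [4.6,0.1,-1.0,0,0,0,1]
    - [4.6,0.1,-1.0,0,0,0,1]
    - [2,0,0,0,0,0,1]
    - [0,0,0,0,0,0,1]

```text
clock: 5.75
eef_pos: [0.5064, 0.0284, 0.0511]
tool_rot: [0.044, 0.593, -0.06, 0.802]
ft_force: [0.9, 0.2, 0.2]
grip_width: -0.0002
```

play_rows:
  plan:
    - [1.5,0,-0.5,0,0,0,1]
    - [1.5,0,-0.5,0,0,0,1]
    - [1.5,0,-0.5,0,0,0,1]
    - [1.5,0,-0.5,0,0,0,1]
    - [0,0,0,0,0,0,1]

```text
clock: 6.17
eef_pos: [0.5066, 0.0284, 0.0454]
tool_rot: [0.044, 0.592, -0.06, 0.803]
ft_force: [-0.4, 0.5, 0.4]
grip_width: -0.0001
```

play_rows:
  plan:
    - [1.2,0,-0.4,0,0,0,1]
    - [1.2,0,-0.4,0,0,0,1]
    - [1.2,0,-0.4,0,0,0,1]
    - [0,0,0,0,0,0,1]

```text
clock: 6.5
eef_pos: [0.5069, 0.0285, 0.0426]
tool_rot: [0.044, 0.591, -0.06, 0.803]
ft_force: [-2.6, -0.7, 7.7]
grip_width: 0.0002
```

Run:
```python
from h import *
o=get_obs();print(o['ft_force'].round(2),o['eef_pos'])
p=snap('scene','s3');f=p['frame']
cv2.imwrite('pics/s3c.png',cv2.resize(f[130:260,230:400,::-1],None,fx=4,fy=4,interpolation=cv2.INTER_CUBIC))
```

```text
[-2.59 -0.75  7.66] [0.50692929 0.02846772 0.04259463]
```

View pics/s3c.png

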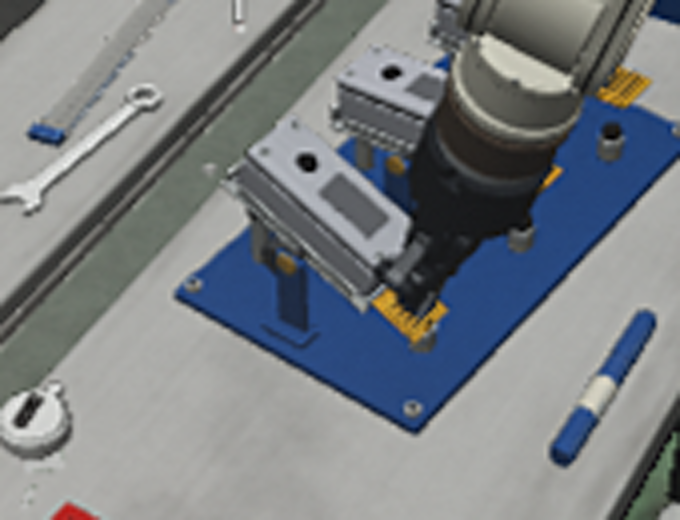

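Cradle 1 is on its stop with about 8 N on the tab. I'll hold for 1 s, then release and move over tab 2.

play_rows:
  plan:
    - [0,0,0,0,0,0,1]
    - [0,0,0,0,0,0,1]
    - [0,0,0,0,0,0,1]
    - [0,0,0,0,0,0,1]
    - [0,0,0,0,0,0,1]
    - [0,0,0,0,0,0,1]
    - [0,0,0,0,0,0,1]
    - [0,0,0,0,0,0,1]
    - [0,0,0,0,0,0,1]
    - [0,0,0,0,0,0,1]
    - [-11,0,2.5,0,0,0,1]
    - [-11,0,2.5,0,0,0,1]
    - [-11,0,2.5,0,0,0,1]
    - [-11,0,2.5,0,0,0,1]
    - [-11,0,2.5,0,0,0,1]
    - [0,-28.8,0,0,0,0,1]
    - [0,-28.8,0,0,0,0,1]
    - [0,-28.8,0,0,0,0,1]
    - [0,-28.8,0,0,0,0,1]
    - [0,0,0,0,0,0,1]

```text
clock: 8.22
eef_pos: [0.4844, -0.0888, 0.098]
tool_rot: [0.045, 0.592, -0.062, 0.802]
ft_force: [0.2, -0.5, 0.4]
grip_width: -0.0001
```

```bash
cat >> h.py <<'E'
def tabs(cam='top'):
    p=camera(cam);P=pts(p);f=cv2.cvtColor(p['frame'],cv2.COLOR_RGB2HSV)
    m=((f[...,0]>18)&(f[...,0]<35)&(f[...,1]>130)&(f[...,2]>100))&(P[...,0]<.56)&(P[...,2]>.02)&(abs(P[...,1])<.3)
    n,l,s,c=cv2.connectedComponentsWithStats(m.astype('uint8'))
    for i in range(1,n):
        if s[i,4]>15: print(cam,'yellow',c[i].round(),s[i,4],np.median(P[l==i],0).round(4))
E
python3 - <<'E'
from h import *
delta(press(1,.0426,.005),tool(.3,flip=-1))
o=get_obs();print(o['joint_pos'].round(3),o['ft_force'].round(2));tabs();tabs('scene')
E
```

```text
shift mm [ 54.8   3.  -10.3] rot [-0.0107 -0.0002  0.0049]
[-0.186  0.137 -0.558  0.576  0.008 -0.031] [ 0.23 -0.45  0.4 ]
top yellow [324. 199.] 125 [0.5023 0.0251 0.075 ]
top yellow [404. 210.] 106 [ 0.4722 -0.2021  0.0755]
scene yellow [385. 151.] 87 [ 0.4658 -0.1957  0.0782]
scene yellow [360. 173.] 120 [ 0.4852 -0.0796  0.0778]
scene yellow [334. 198.] 143 [0.5007 0.0324 0.078 ]
```

Cradle 1 came back up (tab at z = 0.075 to 0.078 m), so housing 1 is sound. Pressing cradle 2 and holding.

play_rows:
  plan:
    - [5,0.3,-1,0,0,0,1]
    - [5,0.3,-1,0,0,0,1]
    - [5,0.3,-1,0,0,0,1]
    - [5,0.3,-1,0,0,0,1]
    - [5,0.3,-1,0,0,0,1]
    - [5,0.3,-1,0,0,0,1]
    - [5,0.3,-1,0,0,0,1]
    - [5,0.3,-1,0,0,0,1]
    - [5,0.3,-1,0,0,0,1]
    - [3,0,-0.5,0,0,0,1]
    - [3,0,-0.5,0,0,0,1]
    - [2,0,-0.5,0,0,0,1]
    - [1.5,0,-0.3,0,0,0,1]
    - [0,0,0,0,0,0,1]

```text
clock: 9.48
eef_pos: [0.4915, -0.0831, 0.0428]
tool_rot: [0.044, 0.592, -0.06, 0.803]
ft_force: [-0.4, -0.7, 0.2]
grip_width: 0.0003
```

play_rows:
  plan:
    - [1,0,-0.3,0,0,0,1]
    - [0.7,0,-0.2,0,0,0,1]
    - [0,0,0,0,0,0,1]

```text
clock: 9.73
eef_pos: [0.4917, -0.0831, 0.0424]
tool_rot: [0.044, 0.591, -0.06, 0.803]
ft_force: [-6.4, 1.1, 12.6]
grip_width: 0.0003
```

On the stop at about 13 N. I'll hold, release and move to tab 3.

play_rows:
  plan:
    - [0,0,0,0,0,0,1]
    - [0,0,0,0,0,0,1]
    - [0,0,0,0,0,0,1]
    - [0,0,0,0,0,0,1]
    - [0,0,0,0,0,0,1]
    - [0,0,0,0,0,0,1]
    - [0,0,0,0,0,0,1]
    - [0,0,0,0,0,0,1]
    - [0,0,0,0,0,0,1]
    - [0,0,0,0,0,0,1]
    - [0,0,0,0,0,0,1]
    - [-11,0,2.5,0,0,0,1]
    - [-11,0,2.5,0,0,0,1]
    - [-11,0,2.5,0,0,0,1]
    - [-11,0,2.5,0,0,0,1]
    - [-11,0,2.5,0,0,0,1]
    - [0,-29,0,0,0,0,1]
    - [0,-29,0,0,0,0,1]
    - [0,-29,0,0,0,0,1]
    - [0,-29,0,0,0,0,1]

```text
clock: 11.4
eef_pos: [0.4698, -0.1981, 0.0976]
tool_rot: [0.044, 0.592, -0.059, 0.803]
ft_force: [-0.0, -0.4, -0.8]
grip_width: 0.0002
```

play_rows:
  plan:
    - [0,0,0,0,0,0,1]
    - [0,0,0,0,0,0,1]

```text
clock: 11.57
eef_pos: [0.4698, -0.1986, 0.0973]
tool_rot: [0.045, 0.592, -0.061, 0.803]
ft_force: [-0.5, 1.0, 0.1]
grip_width: 0.0002
```

Run:
```python
from h import *
delta(press(2,.0426,.005),tool(.3,flip=-1))
o=get_obs();print(o['joint_pos'].round(3),o['ft_force'].round(2));tabs();tabs('scene')
```

```text
shift mm [ 53.7  -0.9 -11.4] rot [-0.0088  0.0001  0.0022]
[-0.452  0.177 -0.509  0.597  0.088 -0.288] [-0.52  1.02  0.13]
top yellow [324. 199.] 130 [0.5016 0.0265 0.0753]
top yellow [364. 205.] 130 [ 0.4863 -0.087   0.0759]
scene yellow [383. 151.] 109 [ 0.4706 -0.1943  0.0773]
scene yellow [360. 173.] 121 [ 0.485  -0.0797  0.0779]
scene yellow [334. 198.] 143 [0.5002 0.0334 0.0779]
```

Cradle 2 is also sound. Pressing cradle 3.

play_rows:
  plan:
    - [5,0,-1,0,0,0,1]
    - [5,0,-1,0,0,0,1]
    - [5,0,-1,0,0,0,1]
    - [5,0,-1,0,0,0,1]
    - [5,0,-1,0,0,0,1]
    - [5,0,-1,0,0,0,1]
    - [5,0,-1,0,0,0,1]
    - [5,0,-1,0,0,0,1]
    - [5,0,-1,0,0,0,1]
    - [3,0,-0.5,0,0,0,1]
    - [3,0,-0.5,0,0,0,1]
    - [2,0,-0.5,0,0,0,1]
    - [1.5,0,-0.3,0,0,0,1]
    - [0,0,0,0,0,0,1]

```text
clock: 12.83
eef_pos: [0.4756, -0.198, 0.0424]
tool_rot: [0.044, 0.592, -0.06, 0.803]
ft_force: [-3.6, -0.3, 5.1]
grip_width: 0.0001
```

play_rows:
  plan:
    - [0,0,0,0,0,0,1]
    - [0,0,0,0,0,0,1]
    - [0,0,0,0,0,0,1]
    - [0,0,0,0,0,0,1]
    - [0,0,0,0,0,0,1]
    - [0,0,0,0,0,0,1]
    - [0,0,0,0,0,0,1]
    - [0,0,0,0,0,0,1]
    - [0,0,0,0,0,0,1]
    - [0,0,0,0,0,0,1]
    - [0,0,0,0,0,0,1]
    - [0,0,0,0,0,0,1]
    - [-11,0,2.5,0,0,0,1]
    - [-11,0,2.5,0,0,0,1]
    - [-20,0,0,0,0,0,1]
    - [-25,0,0,0,0,0,1]
    - [-25,0,0,0,0,0,-1]
    - [-25,0,0,0,0,0,-1]
    - [-15,0,0,0,0,0,-1]
    - [0,0,0,0,0,0,-1]

```text
clock: 14.5
eef_pos: [0.4435, -0.194, 0.1735]
tool_rot: [0.043, 0.589, -0.061, 0.805]
ft_force: [-0.4, -0.2, -0.2]
grip_width: 0.0482
```

play_rows:
  plan:
    - [0,0,0,0,-0.05,0,-1]
    - [0,0,0,0,-0.05,0,-1]
    - [0,0,0,0,0,0,-1]
    - [0,0,0,0,0,0,-1]

```text
clock: 14.83
eef_pos: [0.4408, -0.1926, 0.1683]
tool_rot: [0.042, 0.552, -0.062, 0.83]
ft_force: [0.9, -0.3, 0.4]
grip_width: 0.0857
```

Run:
```python
from h import *
o=get_obs();print(o['clock'],o['joint_pos'].round(3),o['eef_pos'].round(4),o['grip_width'])
tabs();tabs('scene')
w=snap('wrist','w1')
for t in('nest_1','housing_1_center'): print(t,[(np.round(r['centre'],4).tolist(),round(r['confidence'],2)) for r in pinpoint(t,w)[:4]])
p=snap('scene','s4');
for t in('nest_1','housing_1_center'): print(t,[(np.round(r['centre'],4).tolist(),round(r['confidence'],2)) for r in pinpoint(t,p)[:5]])
cv2.imwrite('pics/c4.png',np.hstack([w['frame'],p['frame']])[:,:,::-1][::1])
cv2.imwrite('pics/c4.png',cv2.resize(np.vstack([w['frame'],p['frame']])[:,:,::-1],(480,600)))
p=camera('top');P=pts(p);f=cv2.cvtColor(p['frame'],cv2.COLOR_RGB2HSV)
r=((f[...,0]<8)|(f[...,0]>172))&(f[...,1]>130)&(P[...,0]<.63)&(P[...,0]>.35)&(P[...,1]>.23)&(P[...,1]<.5)
q=P[r&(P[...,2]>.035)][:,:2].astype('float32');print('tray',cv2.minAreaRect(q),len(q)); print('floor',np.median(P[r&(P[...,2]<.02)],0))
# tilted housing 3: top plane points
v=(np.arange(400)[:,None]>=0)&(abs((P[...,:2]-[.545,-.21])@RY[:2])<.02)&(P[...,2]>.06)&(P[...,2]<.16)&(abs((P[...,:2]-[.545,-.21])@RX[:2])<.07)&(f[...,1]<60)
Q=P[v];s=(Q[:,:2]-[.545,-.21])@RX[:2];print(len(s),np.polyfit(s,Q[:,2],1))
```

```text
14.8333 [-0.495 -0.02  -0.551  0.664  0.133 -0.321] [ 0.4408 -0.1926  0.1683] 0.08574582209365104
top yellow [324. 199.] 132 [0.5022 0.0265 0.0757]
top yellow [364. 205.] 131 [ 0.4864 -0.0872  0.0753]
top yellow [402. 210.] 91 [ 0.4785 -0.2015  0.0419]
scene yellow [380. 159.] 121 [ 0.4772 -0.196   0.0431]
scene yellow [360. 173.] 121 [ 0.4853 -0.0789  0.0779]
scene yellow [334. 198.] 142 [0.5008 0.033  0.078 ]
nest_1 [([0.5644, -0.0901, 0.0839], 0.37)]
housing_1_center [([0.5803, 0.0164, 0.0934], 0.63)]
nest_1 [([0.5411, -0.2096, 0.0889], 0.76), ([0.5688, -0.0936, 0.0885], 0.58), ([0.5815, 0.0185, 0.0891], 0.56), ([0.5658, -0.0976, 0.0874], 0.51)]
housing_1_center [([0.5851, 0.016, 0.0878], 0.83)]
tray ((0.5054057836532593, 0.3612270653247833), (0.18291188776493073, 0.21097874641418457), 86.74937438964844) 882
floor [0.50954625 0.36672255 0.00328468]
609 [0.29375544 0.10759766]
```

View pics/c4.png

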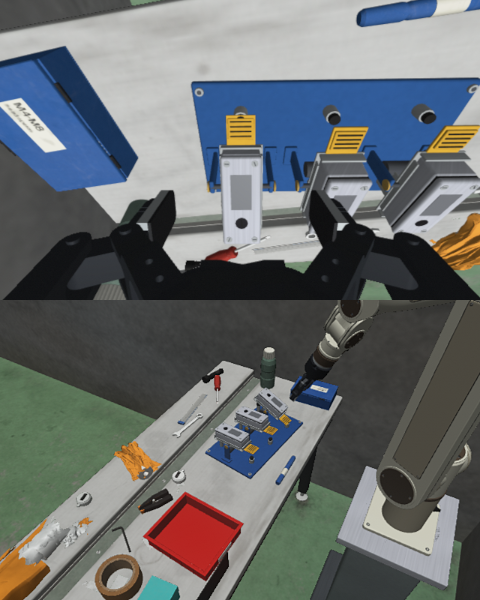

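Tab 3 stays down (z = 0.042 m) and housing 3 is visibly tilted (wrist view around (240, 200)), so it has the loose core. Computing the grasp in the tilted frame.

```bash
cat >> h.py <<'E'
G=tool(.4,flip=-1); n=-G[:,0]; a=G[:,2]
C3=np.array([.5445,-.2105,.0886]); TG=C3-.008*a-.006*n
E
python3 - <<'E'
from h import *
print(G.round(3));o=get_obs();M=R.from_quat(o['tool_rot']).as_matrix()
print(TG.round(4),'d in G frame',(G.T@(TG+.06*n-o['eef_pos'])*1000).round(1))
delta(TG+.06*n,G)
E
```

```text
[[ 0.385  0.142  0.912]
 [-0.055  0.99  -0.131]
 [-0.921  0.     0.389]]
[ 0.5395 -0.2098  0.08  ] d in G frame [61.  -2.8 56. ]
shift mm [61.  -2.4 56. ] rot [-0.0053 -0.0003  0.0019]
```

play_rows:
  plan:
    - [12,-0.5,11.2,-0.001,0,0,-1]
    - [12,-0.5,11.2,-0.001,0,0,-1]
    - [12,-0.5,11.2,-0.001,0,0,-1]
    - [12,-0.5,11.2,-0.001,0,0,-1]
    - [12,-0.5,11.2,-0.001,0,0,-1]
    - [0,0,0,0,0,0,-1]
    - [0,0,0,0,0,0,-1]

```text
clock: 15.87
eef_pos: [0.5157, -0.2062, 0.1354]
tool_rot: [0.039, 0.552, -0.06, 0.831]
ft_force: [-0.7, 0.7, -0.4]
grip_width: 0.0854
```

Run:
```python
from h import *
delta(TG,G)
w=snap('wrist','w2')
P=pts(w)
o=get_obs()
# housing top in grasp frame
Q=(P-C3)@G  # x along -n, y across, z along cradle
m=(abs(Q[...,0]+.02)<.006)&(abs(Q[...,1])<.05)&(abs(Q[...,2])<.08)
q=Q[m];print(len(q),np.percentile(q,[2,50,98],axis=0).round(4))
```

```text
shift mm [60.4 -0.1  0.7] rot [-0.0001 -0.0017  0.0014]
12096 [[-0.0218 -0.0215 -0.0586]
 [-0.0204  0.0005 -0.0114]
 [-0.0183  0.0221  0.0492]]
```

View pics/w2.png

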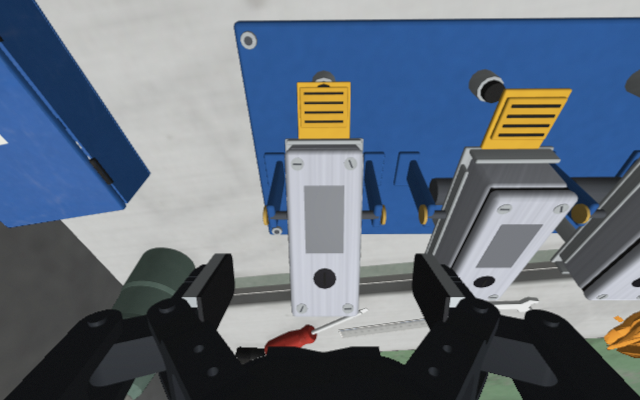

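The housing is centred between the open fingers (323, 230), and depth puts its top plane where I expected it. Descending and gripping.

play_rows:
  plan:
    - [12,0,0,0,0,0,-1]
    - [12,0,0,0,0,0,-1]
    - [12,0,0,0,0,0,-1]
    - [10,0,0,0,0,0,-1]
    - [8,0,0,0,0,0,-1]
    - [6,0,0,0,0,0,-1]
    - [0,0,0,0,0,0,-1]

```text
clock: 16.5
eef_pos: [0.5383, -0.2096, 0.0797]
tool_rot: [0.039, 0.552, -0.06, 0.831]
ft_force: [0.2, 0.1, -0.2]
grip_width: 0.0854
```

play_rows:
  plan:
    - [0,0,0,0,0,0,1]
    - [0,0,0,0,0,0,1]
    - [0,0,0,0,0,0,1]
    - [0,0,0,0,0,0,1]
    - [0,0,0,0,0,0,1]
    - [0,0,0,0,0,0,1]
    - [0,0,0,0,0,0,1]
    - [0,0,0,0,0,0,1]

```text
clock: 17.17
eef_pos: [0.5391, -0.2098, 0.0818]
tool_rot: [0.039, 0.551, -0.06, 0.832]
ft_force: [-4.2, 1.3, 6.5]
grip_width: 0.0451
```

play_rows:
  plan:
    - [-4,0,0,0,0,0,1]
    - [-6,0,0,0,0,0,1]
    - [-8,0,0,0,0,0,1]
    - [-10,0,0,0,0,0,1]
    - [-12,0,0,0,0,0,1]
    - [-14,0,0,0,0,0,1]
    - [-14,0,0,0,0,0,1]
    - [-14,0,0,0,0,0,1]
    - [-14,0,0,0,0,0,1]
    - [-14,0,0,0,0,0,1]
    - [-14,0,0,0,0,0,1]
    - [0,0,0,0,0,0,1]

```text
clock: 18.17
eef_pos: [0.4905, -0.203, 0.1966]
tool_rot: [0.039, 0.551, -0.061, 0.831]
ft_force: [0.7, -1.0, -3.3]
grip_width: 0.0449
```

Run:
```python
from h import *
o=get_obs();print(o['joint_pos'].round(3),o['ft_force'].round(2),o['ft_torque'].round(2));tabs();tabs('scene')
p=camera('top');P=pts(p);f=cv2.cvtColor(p['frame'],cv2.COLOR_RGB2HSV)
r=((f[...,0]<8)|(f[...,0]>172))&(f[...,1]>130)&(P[...,0]<.63)&(P[...,0]>.35)&(P[...,1]>.23)&(P[...,1]<.5)&(P[...,2]>.043)&(P[...,2]<.055)
q=P[r][:,:2];c=q.mean(0)
print(np.percentile(q,[1,99],axis=0),cv2.minAreaRect(cv2.convexHull(q.astype('float32'))))
for ty in(-.1,-.05,0,.05,.1):
    yaw=ty; A=q@np.array([[np.cos(yaw),-np.sin(yaw)],[np.sin(yaw),np.cos(yaw)]]);print(ty,np.ptp(A,0).round(3),(np.percentile(A,98,axis=0)-np.percentile(A,2,axis=0)).round(3))
w=snap('wrist','w3');P=pts(w);M=R.from_quat(o['tool_rot']).as_matrix()
Q=(P-o['eef_pos'])@M
m=(abs(Q[...,1])<.018)&(abs(Q[...,2])<.12)&(Q[...,0]<.03)&(Q[...,0]>-.06)&(w['depth']>0)
q=Q[m];print(len(q),np.percentile(q,[1,50,99],axis=0).round(4),np.polyfit(q[:,2],q[:,0],1))
```

```text
[-0.46   0.047 -0.404  0.736  0.119 -0.293] [ 0.66 -1.04 -3.34] [0.06 0.67 0.01]
top yellow [324. 199.] 129 [0.5024 0.0252 0.0748]
top yellow [364. 205.] 129 [ 0.4864 -0.0866  0.0757]
top yellow [399. 212.] 31 [ 0.4675 -0.1883  0.0695]
scene yellow [383. 152.] 105 [ 0.4688 -0.193   0.0733]
scene yellow [360. 173.] 121 [ 0.4849 -0.0798  0.0777]
scene yellow [334. 198.] 143 [0.5004 0.033  0.0776]
[[0.39716826 0.26738717]
 [0.61170276 0.45366964]] ((0.504906952381134, 0.3607856333255768), (0.18157652020454407, 0.210369274020195), 86.564453125)
-0.1 [0.216 0.189] [0.21  0.183]
-0.05 [0.211 0.182] [0.208 0.179]
0 [0.218 0.19 ] [0.211 0.184]
0.05 [0.225 0.198] [0.216 0.191]
0.1 [0.232 0.206] [0.222 0.197]
16343 [[-0.0235 -0.0176 -0.0537]
 [-0.0221  0.0002 -0.0197]
 [ 0.0068  0.0176  0.031 ]] [-0.06133966 -0.02202774]
```

View pics/w3.png

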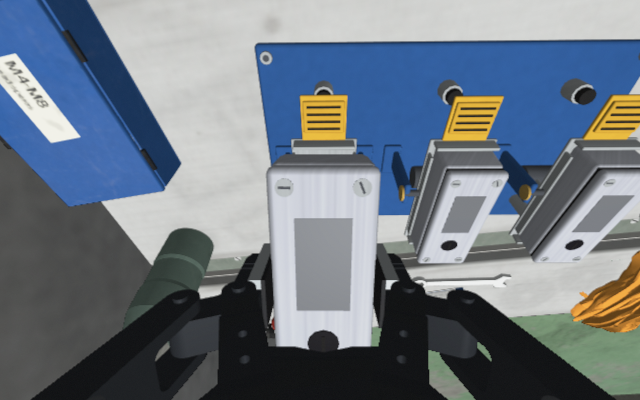

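Housing 3 is held (top across (322, 260)), and its top plane is 22 mm behind the TCP. Cradle 3 is swinging back up. Next I level it and carry it to the tray.

Run:
```python
from h import *
F=tool(0,yaw=-.06,flip=-1);pf=np.array([.499,.361,.17])
o=get_obs();delta(pf,F);print('in F',(F.T@(pf-o['eef_pos'])*1000).round(1));tabs('scene')
```

```text
shift mm [ -6.7 558.8 -75.2] rot [-0.0826  0.3966  0.0176]
in F [ 23.4 562.8 -24.9]
scene yellow [383. 152.] 103 [ 0.4695 -0.1933  0.0735]
scene yellow [360. 173.] 123 [ 0.4849 -0.0795  0.0778]
scene yellow [334. 198.] 144 [0.5001 0.0324 0.0779]
```

play_rows:
  plan:
    - [0,0,0,-0.0165,0.0793,0.0035,1]
    - [0,0,0,-0.0165,0.0793,0.0035,1]
    - [0,0,0,-0.0165,0.0793,0.0035,1]
    - [0,0,0,-0.0165,0.0793,0.0035,1]
    - [0,0,0,-0.0165,0.0793,0.0035,1]
    - [0,10,-1,0,0,0,1]
    - [0,20,-1,0,0,0,1]
    - [0,30,-1.5,0,0,0,1]
    - [0,38,-1.7,0,0,0,1]
    - [0,38,-1.7,0,0,0,1]
    - [0,38,-1.7,0,0,0,1]
    - [0,38,-1.7,0,0,0,1]
    - [0,38,-1.7,0,0,0,1]
    - [0,38,-1.7,0,0,0,1]
    - [0,38,-1.7,0,0,0,1]
    - [0,38,-1.7,0,0,0,1]
    - [0,38,-1.7,0,0,0,1]
    - [0,30,-1.4,0,0,0,1]
    - [0,20,-1,0,0,0,1]
    - [0,10,-1,0,0,0,1]

```text
clock: 20.08
eef_pos: [0.4959, 0.2632, 0.1935]
tool_rot: [0.02, 0.706, -0.02, 0.708]
ft_force: [1.0, 0.0, -4.7]
grip_width: 0.0448
```

Run:
```python
from h import *
F=tool(0,yaw=-.06,flip=-1)
o=get_obs();print(o['joint_pos'].round(3),o['grip_width']);delta([.499,.361,.17],F);delta([.499,.361,.026],F)
```

```text
[ 4.880e-01  3.780e-01  9.700e-02  1.287e+00 -1.000e-03  5.450e-01] 0.04483988671899189
shift mm [23.5 97.8 -2.5] rot [ 0.0037  0.003  -0.0006]
shift mm [167.5  97.7  -2.9] rot [ 0.0037  0.003  -0.0006]
```

play_rows:
  plan:
    - [0,15,-0.5,0.0037,0.003,0,1]
    - [0,25,-0.8,0,0,0,1]
    - [0,25,-0.8,0,0,0,1]
    - [0,20,-0.4,0,0,0,1]
    - [0,12.5,0,0,0,0,1]
    - [15,0,0,0,0,0,1]
    - [25,0,0,0,0,0,1]
    - [25,0,0,0,0,0,1]
    - [20,0,0,0,0,0,1]
    - [10,0,0,0,0,0,1]
    - [0,0,0,0,0,0,1]
    - [0,0,0,0,0,0,1]

```text
clock: 21.08
eef_pos: [0.5001, 0.3566, 0.0992]
tool_rot: [0.022, 0.707, -0.023, 0.706]
ft_force: [0.6, -0.6, -3.3]
grip_width: 0.0447
```

Run:
```python
from h import *
F=tool(0,yaw=-.06,flip=-1)
o=get_obs();delta([.499,.361,.026],F)
w=snap('wrist','w4');P=pts(w);M=R.from_quat(o['tool_rot']).as_matrix()
Q=(P-o['eef_pos'])@M
m=(abs(Q[...,1])<.018)&(abs(Q[...,2])<.045)&(Q[...,0]<-.012)&(Q[...,0]>-.04)&(w['depth']>0)
q=Q[m];print(len(q),np.polyfit(q[:,2],q[:,0],1))
```

```text
shift mm [73.2  4.4 -1.4] rot [-0.0042 -0.0007  0.0016]
13648 [-0.00017433 -0.02461519]
```

View pics/w4.png

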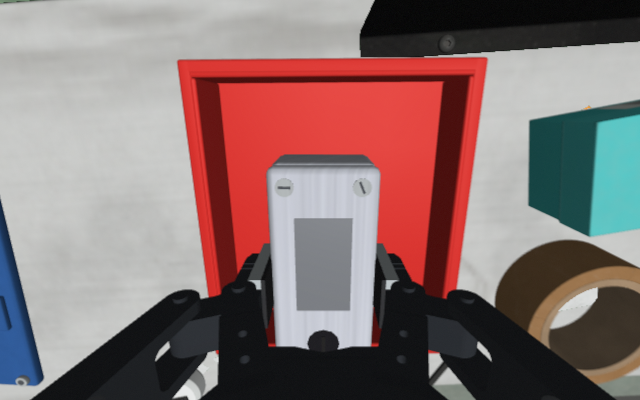

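The housing is level and centred over the tray (323, 250). Lowering.

play_rows:
  plan:
    - [15,1,0,0,0,0,1]
    - [18,1,0,0,0,0,1]
    - [18,1,0,0,0,0,1]
    - [12,0,0,0,0,0,1]
    - [6,0,0,0,0,0,1]
    - [3,0,0,0,0,0,1]
    - [2,0,0,0,0,0,1]
    - [0,0,0,0,0,0,1]

```text
clock: 21.8
eef_pos: [0.5013, 0.3606, 0.0265]
tool_rot: [0.023, 0.706, -0.022, 0.707]
ft_force: [-0.2, 0.2, -4.0]
grip_width: 0.0449
```

play_rows:
  plan:
    - [2,0,0,0,0,0,1]
    - [2,0,0,0,0,0,1]
    - [1.5,0,0,0,0,0,1]
    - [0,0,0,0,0,0,1]

```text
clock: 22.13
eef_pos: [0.5004, 0.36, 0.0198]
tool_rot: [0.022, 0.707, -0.023, 0.707]
ft_force: [0.1, 0.6, -3.6]
grip_width: 0.045
```

play_rows:
  plan:
    - [1,0,0,0,0,0,1]
    - [0,0,0,0,0,0,1]
    - [0,0,0,0,0,0,1]

```text
clock: 22.38
eef_pos: [0.5004, 0.3601, 0.0189]
tool_rot: [0.022, 0.707, -0.023, 0.707]
ft_force: [0.8, 1.0, -3.8]
grip_width: 0.0449
```

play_rows:
  plan:
    - [1,0,0,0,0,0,1]
    - [0.8,0,0,0,0,0,1]
    - [0,0,0,0,0,0,1]

```text
clock: 22.63
eef_pos: [0.5006, 0.3601, 0.0188]
tool_rot: [0.022, 0.706, -0.023, 0.707]
ft_force: [-3.3, -1.4, 4.9]
grip_width: 0.0446
```

It has touched the floor (force went from -3.8 to +4.9 N). Opening, then retreating up.

play_rows:
  plan:
    - [0,0,0,0,0,0,-1]
    - [0,0,0,0,0,0,-1]
    - [0,0,0,0,0,0,-1]
    - [0,0,0,0,0,0,-1]
    - [0,0,0,0,0,0,-1]
    - [0,0,0,0,0,0,-1]
    - [0,0,0,0,0,0,-1]
    - [0,0,0,0,0,0,-1]
    - [-6,0,0,0,0,0,-1]
    - [-12,0,0,0,0,0,-1]
    - [-25,0,0,0,0,0,-1]
    - [-30,0,0,0,0,0,-1]
    - [-30,0,0,0,0,0,-1]
    - [-30,0,0,0,0,0,-1]
    - [-20,0,0,0,0,0,-1]
    - [0,0,-25,0,0,0,-1]
    - [0,0,-35,0,0,0,-1]
    - [0,0,-35,0,0,0,-1]
    - [0,0,-25,0,0,0,-1]
    - [0,0,0,0,0,0,-1]

```text
clock: 24.3
eef_pos: [0.3761, 0.3675, 0.1708]
tool_rot: [0.02, 0.708, -0.022, 0.706]
ft_force: [-0.2, -0.8, 0.4]
grip_width: 0.0853
```

Run:
```python
from h import *
o=get_obs();print(o['eef_pos'],o['ft_force'].round(2),o['grip_width']);tabs();tabs('scene')
p=snap('scene','s5')
print([(np.round(r['centre'],3).tolist(),round(r['confidence'],2)) for r in pinpoint('housing_1_center',p)])
for t in('tally_counter','spring_clamp','marker'): print(t,[np.round(r['centre'],3).tolist() for r in pinpoint(t,p)[:1]])
p=camera('top');P=pts(p)
h=(P[...,2]>.098)&(P[...,2]<.13)&(P[...,0]>.5)&(P[...,0]<.63)&(abs(P[...,1])<.3)
n,l,s,c=cv2.connectedComponentsWithStats(h.astype('uint8'))
for i in range(1,n):
    if s[i,4]>100: print('hous',cv2.minAreaRect(P[l==i][:,:2].astype('float32')),np.median(P[l==i][:,2]))
w=snap('wrist','w5');P=pts(w);m=(abs(P[...,2]-.044)<.006)&(abs(P[...,0]-.505)<.07)&(abs(P[...,1]-.36)<.05)
q=P[m];print(cv2.minAreaRect(q[:,:2].astype('float32')),np.median(q[:,2]),q[:,2].std())
```

```text
[0.3760881  0.36745912 0.17075978] [-0.18 -0.83  0.43] 0.08534141463618419
top yellow [324. 199.] 130 [0.5024 0.0265 0.0752]
top yellow [364. 205.] 127 [ 0.4863 -0.0868  0.0761]
top yellow [403. 211.] 129 [ 0.472  -0.1999  0.0717]
scene yellow [383. 152.] 108 [ 0.469  -0.1938  0.0733]
scene yellow [360. 173.] 121 [ 0.4855 -0.0796  0.0776]
scene yellow [340. 200.] 28 [0.4863 0.028  0.0781]
[]
tally_counter [[0.676, 0.203, 0.001]]
spring_clamp [[0.683, 0.324, 0.002]]
marker [[0.386, 0.003, 0.0]]
hous ((0.5795358419418335, 0.01714928261935711), (0.045880988240242004, 0.1062391847372055), 82.23873138427734) 0.10703500365678986
hous ((0.5686331391334534, -0.09751183539628983), (0.04648406431078911, 0.11523858457803726), 82.53731536865234) 0.10646145911508342
((0.5033853054046631, 0.3594290614128113), (0.04596657678484917, 0.11098961532115936), 86.33566284179688) 0.043060727584391556 0.0009303868759561384
```

View pics/s5.png

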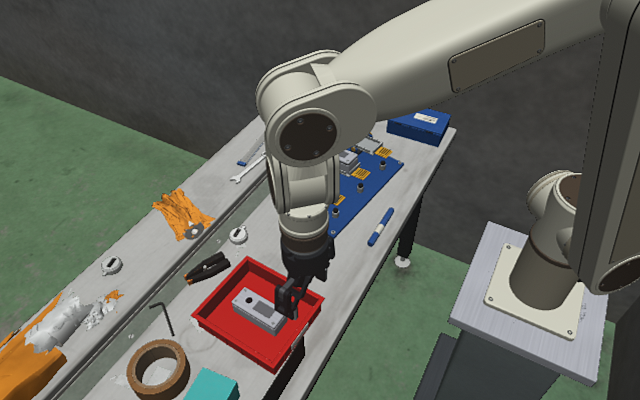

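The housing lies flat in the tray, at scene view (258, 310), with its top at z = 0.043 m. Tab 3 reads about 4 mm lower than it did at rest, so I'll check the empty cradle's tilt from near.

play_rows:
  plan:
    - [-20,0,0,0,0,0,-1]
    - [-20,0,0,0,0,0,-1]
    - [0,-35,11,0,0,0,-1]
    - [0,-35,11,0,0,0,-1]
    - [0,-35,11,0,0,0,-1]
    - [0,-35,11,0,0,0,-1]
    - [0,-35,11,0,0,0,-1]
    - [0,-35,11,0,0,0,-1]
    - [0,-35,11,0,0,0,-1]
    - [0,-35,11,0,0,0,-1]
    - [0,-35,11,0,0,0,-1]
    - [0,-35,11,0,0,0,-1]
    - [0,-35,11,0,0,0,-1]
    - [0,-35,11,0,0,0,-1]
    - [0,-35,11,0,0,0,-1]
    - [0,0,0,0,0,0,-1]
    - [0,0,0,0,0,0,-1]

```text
clock: 26.17
eef_pos: [0.4947, -0.0975, 0.2102]
tool_rot: [0.024, 0.707, -0.024, 0.707]
ft_force: [-0.1, 1.6, 0.9]
grip_width: 0.0852
```

Run:
```python
from h import *
print(get_obs()['eef_pos'],get_obs()['clock'])
w=snap('wrist','w6');P=pts(w);f=cv2.cvtColor(w['frame'],cv2.COLOR_RGB2HSV)
m=((f[...,0]>18)&(f[...,0]<35)&(f[...,1]>130)&(f[...,2]>90))&(P[...,0]<.56)&(P[...,2]>.02)
k,l,s,c=cv2.connectedComponentsWithStats(m.astype('uint8'))
for i in range(1,k):
    if s[i,4]>200:
        q=P[l==i];t=(q[:,:2]-q[:,:2].mean(0))@RX[:2];print(c[i].round(),s[i,4],np.median(q,0).round(4),'slope',np.polyfit(t,q[:,2],1)[0].round(3))
tabs();tabs('scene')
```

```text
[ 0.49468073 -0.09750907  0.21015592] 26.1667
[214. 171.] 1341 [ 0.4694 -0.1981  0.0716] slope -0.258
[335. 180.] 1314 [ 0.4845 -0.0858  0.0754] slope -0.557
[456. 188.] 1301 [0.4996 0.0266 0.0754] slope -0.562
top yellow [324. 199.] 125 [0.5017 0.0251 0.0754]
scene yellow [383. 152.] 106 [ 0.4693 -0.1933  0.0734]
scene yellow [360. 173.] 120 [ 0.4853 -0.0805  0.0779]
scene yellow [334. 198.] 144 [0.5008 0.0328 0.0776]
```

View pics/w6.png

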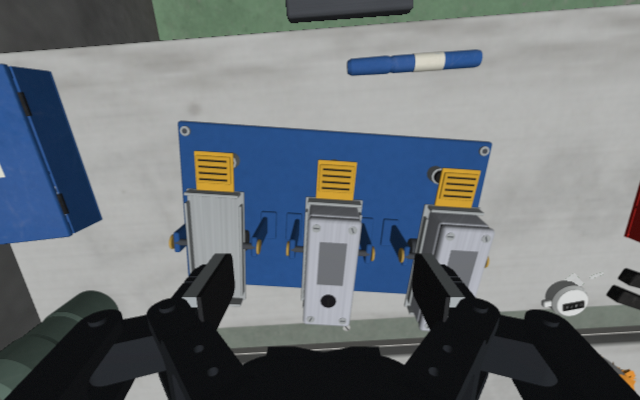

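The close view shows empty cradle 3 at (215, 245), housings 1 and 2 seated, and the marker in place. I'll fit the slope of the empty cradle floor and compare it with the sound housing's top.

Run:
```python
from h import *
for cam in('wrist','scene'):
    P=pts(camera(cam)); 
    for nm,zc,i in(('floor3',.067,2),('top2',.107,1),('top1',.107,0)):
        O=T[i]+RX*.076; s=(P-O)@RX; t=(P-O)@RY
        m=(abs(t)<.016)&(abs(s)<.048)&(abs(P[...,2]-zc)<.012)
        s_,z=s[m],P[...,2][m]
        for _ in range(6):
            c=np.polyfit(s_,z,1);r=abs(z-np.polyval(c,s_));k=r<max(.0015,2*np.median(r));s_,z=s_[k],z[k]
        print(cam,nm,len(z),'slope',c[0].round(4),'z0',c[1].round(4),'s range',s_.min().round(3),s_.max().round(3))
```

```text
wrist floor3 1808 slope -0.0328 z0 0.067 s range -0.048 0.026
wrist top2 3151 slope -0.0803 z0 0.1071 s range -0.048 0.048
wrist top1 1421 slope -0.078 z0 0.1072 s range -0.048 0.047
scene floor3 154 slope -0.0366 z0 0.0698 s range -0.046 0.047
scene top2 180 slope -0.0801 z0 0.1099 s range -0.047 0.047
scene top1 219 slope -0.0768 z0 0.1098 s range -0.048 0.048
```

Cradle 3 sits steady at about -0.035 rad, below 0. Its tab height has not changed since the lift, and the other two are at -0.08. The arm touches nothing, so I'm handing in.

```bash
python3 -c "
from workcell import *
print(job_done(),get_obs()['clock'])"
```

```text
the job is handed in; nothing more can be done
the job is handed in; nothing more can be done
```

The loose core is in the right-hand housing (housing 3). It now lies flat in the red reject tray, and the job was handed in at about 26 s on the robot's clock.

I pressed the left, middle and right tabs to their stops in that order and held each for about 1 s. Cradles 1 and 2 swung back up. Cradle 3 stayed nose-down, so I gripped its housing in the tilted pose, levelled it and set it down until it touched the tray floor.

Last checks before handing in:
- **Rejected housing:** it is flat, with its top at z = 0.043 m and its centre within a few mm of the tray centre.
- **Sound housings:** housings 1 and 2 are seated in their cradles, both tilted about -0.08 rad.
- **Bystanders:** the tally counter, spring clamp and marker are within about 4 mm of where they started, which is the detector's accuracy.
- **Robot:** the gripper is open and clear of everything.

One reading disagreed with the description. Empty cradle 3 rests at about -0.035 rad instead of the stated -0.07. It held steady for the 8 s after the lift and is below the 0 limit, so I left it alone.

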